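# Show a spectacle case's four long sides to the reader

### The arm

A 7-joint arm with a two-finger parallel gripper is mounted at the origin on the work surface. World frame = base frame: x ahead of the robot, y to its left, z up, the work surface at z = 0. Lengths are in m, angles in rad, forces in N, time in s.
With the tool pointing down it reaches from about 0.425 to 0.875 m from the base axis. Payload 4.7 kg.
Tool frame: the origin (TCP) lies between the finger pads, 19 mm behind the fingertips; this is the grasp point; z points along the fingers, y is the direction in which the jaws open and shut (so a half turn about z gives the same grasp; the last joint's range is limited). The gripper opens to 87 mm and grips with 3 to 60 N. Pads are 19 mm wide; open, the fingers measure 117 mm over their backs; the gripper's body (75 mm by 190 mm) begins 51 mm behind the grasp point.
Start: joints at [-1.315, 0.321, -0.07, 1.45, 0.023, 1.371, -0.057], TCP at [0.156, 0.631, 0.241] pointing down, gripper open.
Joint ranges: [-2.86, 2.86], [-0.3, 2.09], [-1.38, 1.24], [0.06, 2.45], [-1.56, 4.7], [0.09, 2.05], [-2.69, 2.69]. Speed limits (rad/s): [2.57, 2.57, 3.14, 3.14, 3.14, 3.14, 3.14].

### API

Orientations are given as a rotation vector (axis times angle).
In Python, from bench import get_state, eyes, job gives the robot as it stands. The module is installed in compiled form; this text tells all that it offers.
- The arm moves only by the shell command python3 -m jog 'ROWS' [FORCE]. ROWS is JSON, a list that holds one entry, the list of rows, each a list of 5 numbers: the opening, from 0 (shut) to 1 (fully open), then the shift along the tool's x, y, z in units of 40 mm (1.0 is 40 mm), then the turn about the tool's z in units of 5 degrees (1.0 is 5 degrees). In form: [[[jaw, dx, dy, dz, turn], ...]]. A call has 1 to 10 rows; each row shifts and turns the commanded pose from where the row before left it, along the tool's axes as they then stand; what a row does not reach is not made up. A row lasts 1/8 s, in which the tool goes at most 62.5 mm and 10.7 degrees, less where a joint would pass 70% of its speed; a pose out of reach is approached as far as the arm can. A call is refused whole if a number of a shift passes 1 or a number of a turn 1, either way. A call with a gripper value outside its range is refused whole. The fingers move at their own pace and stop on an object; FORCE is the grip in N (left out, the last holds). Time passes only in rows, so rows that do not move let the fingers close. It gives the time, the measured TCP pose, the force and the opening at its end, in the units of the state.
- get_state(): the state, without advancing time (a new reading comes with each control period).
- eyes.get_image(name): name is "side" or "top" or "wrist"; returns (picture, depth): 400x640x3 uint8, red, green, blue; 400x640 float32, m along the optical axis (not along the pixel's ray), 0 where there is no reading.
- eyes.camera_params(name): a dict with "camera_matrix" (3x3 intrinsics, pixels), "pose" (4x4, takes a point from camera to world coordinates); the wrist camera has in their place "mount" (4x4, takes a point from camera to tool coordinates, whose origin is the TCP and whose axes are the flange's). Camera axes: x right, y down, z forward; pixel columns grow to the right and rows downward; lengths in m; the calibration is good to about 2 mm. A picture is of the moment at which its call begins: read the wrist's pose just before it. camera_params takes no time and is no camera call.
- job.close_job(): hands the job in, once; it reports no verdict.
The state is a dict: "time": time; "joint_positions": joint angles; "qd": joint speeds; "joint_torque": joint torques, N m; "position": TCP position; "tool_rot": TCP orientation; "ft_force": force on the tool from outside, world axes, zero at the start; "torque": the same for the moment, N m; "grip_width": opening from 0.0 (shut) to 1.0 (fully open).
Only numpy, scipy, OpenCV 4.12 (cv2) and the standard library are available. Lean on these libraries where they do the work, as an engineer would, in place of code of your own. Each camera call takes 0.05 s, during which the arm holds its last target. There are 200 camera calls.

### The job

Take the spectacle case from the white tray, holding it near one end so that its middle stays uncovered, and show the reader first its clasp edge, then its hinge edge. Rest it in the V cradle and let go, press the cleaner bottle's nozzle cap down and let it spring back, then take the case again another way and show the reader its lid, then its base. Lay it back in the tray and let go, without touching the reader or disturbing the other things on the bench.

Things in the scene. Friction and masses are not known exactly. Their poses are not given: they have to be found in the camera images.
- case: closed black spectacle case, a rigid box 150 mm long (its x), 56 wide (y), 38 thick (z), 0.13 kg; origin at its centre. It starts flat in the tray, lid (+z) up. Clasp edge (-y): small steel tab in its middle; hinge edge (+y): two steel barrels; lid: grey inlay; base (-z): four small grey feet
- case_clasp (a point): middle of the case's clasp edge, on the surface, 28 mm from its centre along its -y
- case_hinge (a point): middle of the case's hinge edge, on the surface, 28 mm from its centre along its +y
- case_lid (a point): middle of the case's lid, on the surface, 19 mm from its centre along its +z
- case_base (a point): middle of the case's base, on the surface, 19 mm from its centre along its -z
- tray: fixed white open tray 240 (its x) x 180 (its y) mm outside, walls 5 mm thick and 17 mm high, floor 5 mm thick; origin under its centre on the bench. The case starts in it, long axis about along the tray's x
- cradle_seat (a point): fixed white V trough, 60 mm long along its x, 45 degree walls 36 mm up the slope, V bottom 45 mm above the bench, foot 60 x 90 x 8 mm. The case lies along it rolled 45 degrees, a long corner down, 45 mm free at either end to grip. This point: mid-trough, 78 mm above the bench; a seated case's centre comes at this height, 6 mm to one side
- cleaner: fixed grey bottle of lens cleaner, diameter 46 mm (foot 66 mm), 88 mm tall without the cap; origin under its centre. It stands about 160 mm beyond the cradle
- cap_top (a point): middle of the top of the white nozzle cap (diameter 30 mm) on the bottle, 118 mm above the bench when up
- cap (a joint): travel of the nozzle cap: 0 up, 0.006 m fully down; sprung, about 5 N when fully down
- reader: fixed optical reader: foot 100 x 110 x 12 mm, column, white head 50 mm wide (its x), 85 deep, 90 to 150 mm above the bench, with a round dark window of 44 mm looking along its +y (roughly the robot's left). Origin on the bench under the focus point; the window lies at y = -0.020
- reader_focus (a point): the reader's focus point, in the air 20 mm in front of the window's middle, 120 mm above the bench; axes as the reader's
- spectacles: loose pair of folded spectacles, 125 mm wide, leave alone
- jar: loose small jar, diameter 48 mm, leave alone

How it is judged:
By the outcome, as a careful person would: the job done as asked, in the order asked, and still so for the second after the job is handed in, with the robot touching nothing.
It also fails if it takes over 72 s, if anything falls off the work surface, if the arm or the gripper's body presses on something with over 40 N, if the wrist force passes 120 N, or if a joint passes its speed limit or range.

## Working session

There is one attempt and no reset: what is moved stays moved. The work goes in short steps, Python scripts to look and compute and a shell command to move; the robot and the scene stay as the last step left them, time stands still between calls to the robot, and variables do not carry over. Pictures are saved under pics/ and viewed, about 8 in all and at most 12, crops included, and the job is handed in when it is done.

```bash
mkdir -p pics; cat > h.py <<'E'
import numpy as np, cv2
from scipy.spatial.transform import Rotation as R
from bench import get_state, eyes, job
def cam(n):
    s=get_state(); p=eyes.camera_params(n)
    if 'pose' in p: T=np.array(p['pose'])
    else:
        W=np.eye(4); W[:3,:3]=R.from_rotvec(s['tool_rot']).as_matrix(); W[:3,3]=s['position']; T=W@np.array(p['mount'])
    im,d=eyes.get_image(n); return im,d,np.array(p['camera_matrix']),T
def save(im,f): cv2.imwrite('pics/'+f,cv2.cvtColor(im,cv2.COLOR_RGB2BGR))
def ray(px,K,T,z):
    d=T[:3,:3]@np.linalg.solve(K,np.array([px[0],px[1],1.])); return T[:3,3]+d*(z-T[2,3])/d[2]
def cloud(d,K,T):
    v,u=np.indices(d.shape); P=np.stack([(u-K[0,2])*d/K[0,0],(v-K[1,2])*d/K[1,1],d],-1)
    return P@T[:3,:3].T+T[:3,3]
def proj(P,K,T):
    c=T[:3,:3].T@(np.array(P)-T[:3,3]); return (K@c)[:2]/c[2]
E
python3 - <<'E'
from h import *
for n in ('top','side'):
    im,d,K,T=cam(n); save(im,n+'0.png'); np.savez('pics/'+n+'0.npz',im=im,d=d,K=K,T=T); print(n,T.round(3).tolist(),K.round(1).tolist())
s=get_state(); print(s['time'],s['position'],R.from_rotvec(s['tool_rot']).as_matrix().round(3).tolist(),s['grip_width'])
print(np.array(eyes.camera_params('wrist')['mount']).round(3).tolist())
E
```

```text
top [[0.028, -0.995, 0.096, 0.485], [-0.999, -0.026, 0.028, 0.024], [-0.026, -0.097, -0.995, 1.141], [0.0, 0.0, 0.0, 1.0]] [[467.5, 0.0, 318.9], [0.0, 467.5, 199.9], [0.0, 0.0, 1.0]]
side [[-0.974, -0.121, 0.193, 0.363], [-0.227, 0.544, -0.808, 0.84], [-0.008, -0.83, -0.557, 0.645], [0.0, 0.0, 0.0, 1.0]] [[472.8, 0.0, 314.3], [0.0, 472.8, 198.9], [0.0, 0.0, 1.0]]
0.1 [0.15558406 0.63063528 0.24029707] [[-0.971, 0.239, -0.0], [0.239, 0.971, -0.002], [-0.0, -0.002, -1.0]] 0.9992244704043143
[[-0.001, -0.959, -0.282, 0.078], [1.0, -0.001, -0.0, -0.0], [-0.0, -0.282, 0.959, -0.144], [0.0, 0.0, 0.0, 1.0]]
```

View pics/top0.png

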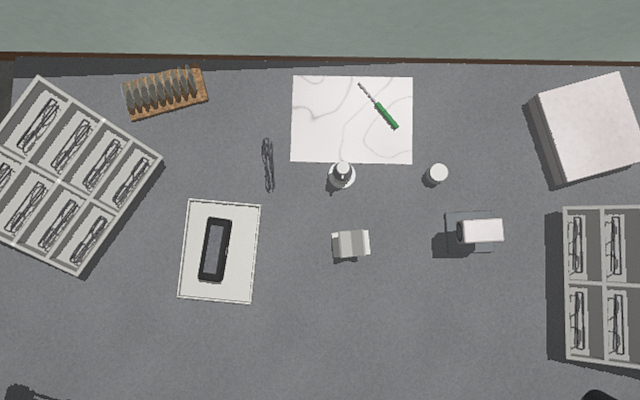

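View pics/side0.png

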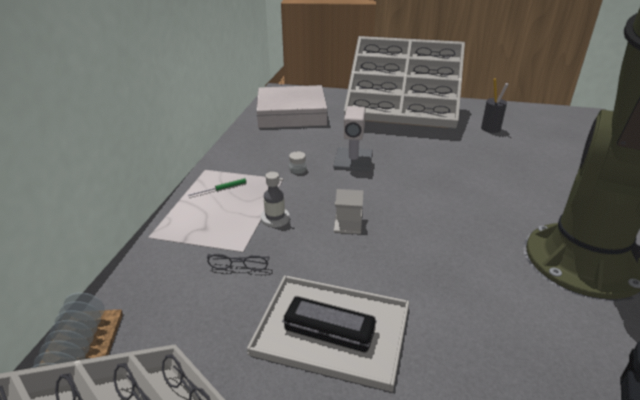

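```bash
cat > m0.py <<'E'
from h import *
D=np.load('pics/top0.npz'); im,d,K,T=[D[k] for k in('im','d','K','T')]
C=cloud(d,K,T); g=im.astype(int)
def comp(mask,box,z,name):
    u0,v0,u1,v1=box; m=np.zeros(mask.shape,np.uint8); m[v0:v1,u0:u1]=mask[v0:v1,u0:u1]
    cs,_=cv2.findContours(m,cv2.RETR_EXTERNAL,cv2.CHAIN_APPROX_NONE); c=max(cs,key=cv2.contourArea).reshape(-1,2)
    W=np.array([ray(p,K,T,z)[:2] for p in c],np.float32); (cx,cy),(w,h),a=cv2.minAreaRect(W)
    print(name,'c',np.round((cx,cy),4),'size',np.round((w,h),3),'ang',round(a,1)); return W
mx=g.max(-1); mn=g.min(-1)
comp((mn>150),(170,190,270,310),.017,'tray')
comp((mx<90),(195,210,240,290),.030,'case')
comp((C[...,2]>.13)&(C[...,2]<.17),(430,200,520,260),.150,'head')
comp((C[...,2]>.105),(325,150,362,195),.118,'cap')
comp((C[...,2]>.06),(320,220,385,270),.0705,'cradle>60')
comp((C[...,2]>.004)&(C[...,2]<.2),(320,220,385,270),.0,'cradle foot')
comp((C[...,2]>.02),(415,150,460,195),.04,'jar')
for n,b in dict(head=(470,225,495,238),jar=(432,167,442,180),case=(208,235,220,262),cap=(339,165,345,172)).items():
    print(n,'z',np.round(np.median(C[b[1]:b[3],b[0]:b[2],2]),4))
P=C[225:265,325:378].reshape(-1,3); 
print('cradle row z', [(u,C[244,u].round(3).tolist()) for u in range(326,378,2)])
E
python3 m0.py; cat > m1.py <<'E'
from h import *
D=np.load('pics/side0.npz'); im,d,K,T=[D[k] for k in('im','d','K','T')]
im=im[90:260,180:440]; cv2.imwrite('pics/sidecrop.png',cv2.resize(im[...,::-1],None,fx=3,fy=3,interpolation=cv2.INTER_CUBIC))
E
python3 m1.py
```

```text
tray c [0.4656 0.2936] size [0.181 0.239] ang 86.4
case c [0.467  0.3002] size [0.059 0.15 ] ang 83.1
head c [ 0.5255 -0.2889] size [0.05 0.09] ang 4.5
cap c [0.6552 0.0043] size [0.032 0.031] ang 45.9
cradle>60 c [ 0.494  -0.0424] size [0.059 0.017] ang 6.8
cradle foot c [ 0.4932 -0.0219] size [0.066 0.09 ] ang 6.3
jar c [ 0.6639 -0.2215] size [0.042 0.048] ang 28.1
head z 0.1495
jar z 0.0441
case z 0.0425
cap z 0.1175
cradle row z [(326, [0.487, 0.036, -0.001]), (328, [0.487, 0.032, 0.001]), (330, [0.488, 0.027, -0.0]), (332, [0.488, 0.022, 0.002]), (334, [0.488, 0.017, 0.003]), (336, [0.488, 0.012, 0.01]), (338, [0.488, 0.007, 0.006]), (340, [0.488, 0.004, 0.069]), (342, [0.488, -0.001, 0.065]), (344, [0.488, -0.005, 0.063]), (346, [0.488, -0.01, 0.055]), (348, [0.489, -0.015, 0.049]), (350, [0.489, -0.02, 0.047]), (352, [0.489, -0.024, 0.049]), (354, [0.489, -0.029, 0.051]), (356, [0.489, -0.033, 0.055]), (358, [0.489, -0.038, 0.06]), (360, [0.489, -0.042, 0.063]), (362, [0.489, -0.046, 0.07]), (364, [0.49, -0.051, 0.066]), (366, [0.49, -0.06, 0.007]), (368, [0.49, -0.065, 0.002]), (370, [0.49, -0.07, -0.001]), (372, [0.49, -0.075, -0.002]), (374, [0.491, -0.08, -0.003]), (376, [0.491, -0.085, -0.001])]
```

```bash
python3 -m jog '[[[1,0,0,0,0],[1,0,-1,0,0],[1,0,-1,0,0],[1,-0.6,-1,0,0],[1,-1,-1,0,0],[1,-1,-1,0,0],[1,-1,-1,0,0],[1,-1,-1,0,0],[1,0,0,0,0]]]'
```

```text
time: 1.23
position: [0.2696, 0.3119, 0.2415]
tool_rot: [0.39, 3.117, 0.001]
ft_force: [-0.1, 0.1, -0.6]
grip_width: 0.998
```

```bash
python3 -m jog '[[[1,-1,0,0,0],[1,-1,0,0,0.4],[1,-1,0.3,0,1],[1,-0.3,0,0,0],[1,0,0,0,0]]]'
python3 - <<'E'
from h import *
im,d,K,T=cam('wrist'); save(im,'w1.png'); np.savez('pics/w1.npz',im=im,d=d,K=K,T=T); print(K[0,0],get_state()['joint_positions'].round(3))
D=np.load('pics/side0.npz'); im,d,K,T=[D[k] for k in('im','d','K','T')]
c=im[108:145,335:372].astype(int); m=(c.max(-1)<110).astype(np.uint8)
n,l,st,ce=cv2.connectedComponentsWithStats(m)
for i in range(1,n):
    if st[i,4]>15: p=ce[i]+[335,108]; print('window?',p.round(1),st[i],ray(p,K,T,.12).round(4))
E
```

```text
time: 1.85
position: [0.3976, 0.2926, 0.2409]
tool_rot: [-0.568, -3.089, 0.001]
ft_force: [0.7, -0.7, -0.2]
grip_width: 1.005
306.85012109123926 [-0.979 -0.02   0.287  1.838  0.005  1.323  0.515]
window? [357.  129.3] [  8   5  29  32 611] [ 0.5105 -0.2557  0.12  ]
```

View pics/w1.png

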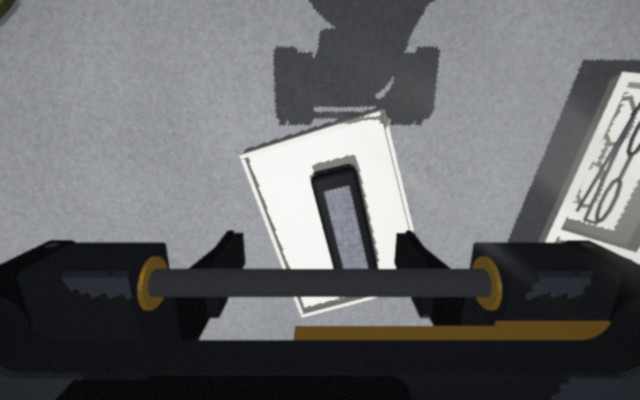

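View pics/sidecrop.png

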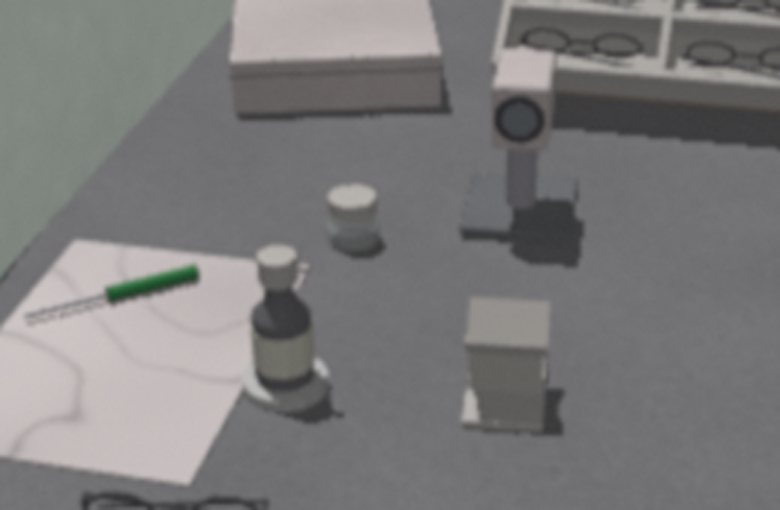

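```bash
python3 - <<'E'
from h import *
D=np.load('pics/side0.npz'); im,d,K,T=[D[k] for k in('im','d','K','T')]
print(ray((353,129.7),K,T,.12).round(4))
a=cv2.resize(im[290:355,275:385],None,fx=7,fy=7,interpolation=cv2.INTER_CUBIC)
E=np.load('pics/top0.npz'); b=cv2.resize(E['im'][212:287,190:240],None,fx=6,fy=6,interpolation=cv2.INTER_CUBIC)
b=cv2.rotate(b,cv2.ROTATE_90_CLOCKWISE)
H=np.zeros((a.shape[0]+b.shape[0],max(a.shape[1],b.shape[1]),3),np.uint8); H[:a.shape[0],:a.shape[1]]=a; H[a.shape[0]:,:b.shape[1]]=b
H=np.clip(H.astype(float)**.6*10,0,255).astype(np.uint8); H=cv2.resize(H,(H.shape[1]*600//H.shape[0],600)) if H.shape[0]>600 else H
save(H,'c1.png')
E
```

```text
[ 0.5203 -0.2515  0.12  ]
```

View pics/c1.png

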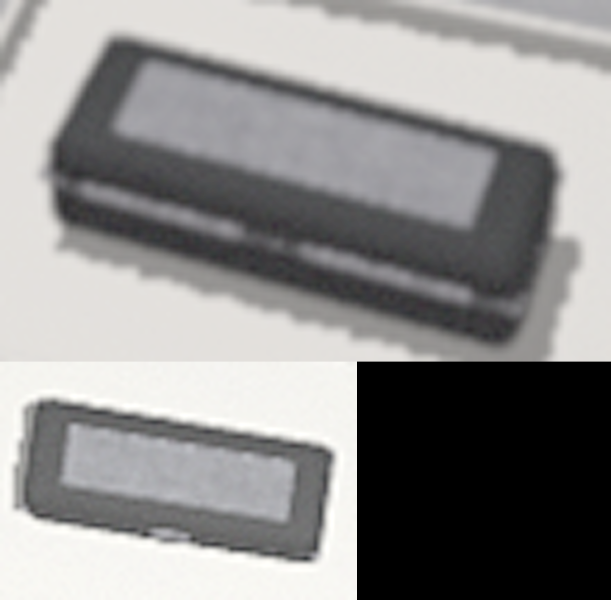

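```bash
cat > go.py <<'E'
import sys
from h import *
# args: x y z psi ; prints turn units and the shifts (units) before/after turn
t=[float(a) for a in sys.argv[1:5]]; s=get_state(); M=R.from_rotvec(s['tool_rot']).as_matrix()
psi=np.degrees(np.arctan2(M[1,0],M[0,0])); dp=(t[3]-psi+180)%360-180; d=np.array(t[:3])-s['position']
print('t',round(s['time'],2),'pos',s['position'].round(4),'psi',round(psi,1),'q7',round(s['joint_positions'][6],2),'q1',round(s['joint_positions'][0],2),'w',round(s['grip_width']*87,1),'F',np.round(s['ft_force'],1))
f=lambda p:np.round(np.array([d[0]*np.cos(p)+d[1]*np.sin(p),d[0]*np.sin(p)-d[1]*np.cos(p),-d[2]])/.04,2)
print('turn',round(-dp/5,2),'before',f(np.radians(psi)),'after',f(np.radians(t[3])))
E
python3 -m jog '[[[0.85,-0.15,0.44,0,-1],[0.85,0,0,1,-1],[0.85,0,0,1,-0.8],[0.85,0,0,1,0],[0.85,0,0,1,0],[0.85,0,0,0.6,0],[0.85,0,0,0,0]]]' 45
python3 go.py .4094 .307 .030 173.1
```

```text
time: 2.78
position: [0.407, 0.3065, 0.0557]
tool_rot: [-0.184, -3.133, 0.004]
ft_force: [0.8, 0.4, 0.5]
grip_width: 0.851
t 2.77 pos [0.407  0.3065 0.0557] psi 173.3 q7 0.82 q1 -0.96 w 74.1 F [0.8 0.4 0.5]
turn 0.04 before [-0.06  0.02  0.64] after [-0.06  0.02  0.64]
```

```bash
python3 -m jog '[[[0.85,-0.06,0,0.4,0],[0.85,0,0,0.24,0],[0.85,0,0,0,0],[0.5,0,0,0,0],[0.4,0,0,0,0],[0.4,0,0,0,0],[0.4,0,0,0,0],[0.4,0,0,0,0]]]' 45
python3 go.py .4094 .307 .16 173.1
```

```text
time: 3.78
position: [0.4124, 0.3067, 0.0321]
tool_rot: [0.188, 3.136, 0.001]
ft_force: [0.8, -1.3, 4.0]
grip_width: 0.643
t 3.77 pos [0.4124 0.3067 0.0321] psi 173.1 q7 0.83 q1 -0.95 w 55.9 F [ 0.8 -1.3  4. ]
turn 0.01 before [ 0.08 -0.   -3.2 ] after [ 0.08 -0.   -3.2 ]
```

```bash
python3 -m jog '[[[0.4,0,0,-0.3,0],[0.4,0,0,-0.7,0],[0.4,0,0,-1,0],[0.4,0,0,-1,-1],[0.4,0,0,-0.2,-1],[0.4,0,0,0,-0.3],[0.4,0,-0.6,0,0],[0.4,0,-1,0,0],[0.4,0,-1,0,0],[0.4,0,-1,0,0]]]' && python3 -m jog '[[[0.4,0,-1,0,0],[0.4,0,-1,0,0],[0.4,0,-1,0,0],[0.4,0,-1,0,0],[0.4,0,-1,0,0],[0.4,-0.2,-1,0,0],[0.4,0,-0.8,0,0],[0.4,0,0,0,0]]]'
cat > lid.py <<'E'
from h import *
import sys
im,d,K,T=cam('top'); z=float(sys.argv[1]); C=cloud(d,K,T); s=get_state()
save(im,sys.argv[2]); np.savez('pics/'+sys.argv[2]+'.npz',im=im,d=d,K=K,T=T)
m=((abs(C[...,2]-z)<.008)&(np.linalg.norm(C[...,:2]-s['position'][:2],axis=-1)<.17)).astype(np.uint8)
cs,_=cv2.findContours(m,cv2.RETR_EXTERNAL,cv2.CHAIN_APPROX_NONE); c=max(cs,key=cv2.contourArea).reshape(-1,2)
W=np.array([ray(p,K,T,z)[:2] for p in c],np.float32); print('px',c.min(0),c.max(0),'rect',cv2.minAreaRect(W)); print('corners',cv2.boxPoints(cv2.minAreaRect(W)).round(4).tolist())
E
python3 lid.py .171 t2.png; python3 go.py .460 -.207 .128 184.5
```

```text
time: 5.03
position: [0.423, 0.1596, 0.1586]
tool_rot: [0.124, -3.137, 0.002]
ft_force: [0.7, 0.7, -0.9]
grip_width: 0.638
time: 6.02
position: [0.452, -0.1114, 0.1588]
tool_rot: [0.116, -3.137, 0.001]
ft_force: [0.2, 0.7, -1.0]
grip_width: 0.641
px [378 199] [406 247] rect ((0.5337699055671692, -0.10156987607479095), (0.09834276884794235, 0.05498670041561127), 4.479292392730713)
corners [[0.48260000348091125, -0.07800000160932541], [0.4869000017642975, -0.13279999792575836], [0.5849000215530396, -0.1251000016927719], [0.5806000232696533, -0.07029999792575836]]
t 6.08 pos [ 0.4522 -0.1094  0.1587] psi -175.6 q7 1.81 q1 -0.57 w 56.1 F [ 0.5  0.9 -1.1]
turn -0.02 before [-0.01 -2.45  0.77] after [-0.   -2.45  0.77]
```

View pics/t2.png

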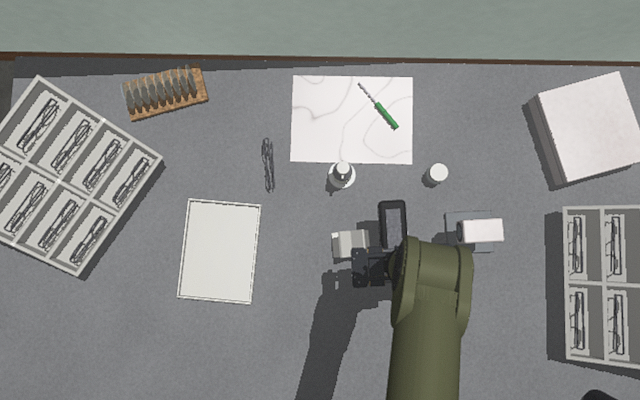

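```bash
python3 - <<'E'
from h import *
D=np.load('pics/t2.png.npz'); C=cloud(D['d'],D['K'],D['T'])
for v in range(203,246,6): print(v,np.median(C[v,386:400],axis=0).round(4))
E
python3 -m jog '[[[0.4,0,-0.4,0.4,0],[0.4,0,-0.8,0.37,0],[0.4,0.04,-0.8,0,0],[0.4,0,-0.4,0,0],[0.4,0,0,0,0]]]'
python3 go.py .4617 -.2064 .128 184.5
```

```text
203 [ 0.5757 -0.1017  0.1687]
209 [ 0.5631 -0.1014  0.1689]
215 [ 0.5505 -0.1016  0.1693]
221 [ 0.5381 -0.1017  0.1686]
227 [ 0.5258 -0.1017  0.1699]
233 [ 0.5133 -0.1022  0.1693]
239 [ 0.501  -0.1022  0.1695]
245 [ 0.4884 -0.0943  0.169 ]
time: 6.7
position: [0.4591, -0.2037, 0.1282]
tool_rot: [0.124, -3.138, -0.0]
ft_force: [-0.2, 0.2, -0.8]
grip_width: 0.642
t 6.7 pos [ 0.4591 -0.2037  0.1282] psi -175.5 q7 2.11 q1 -0.44 w 55.8 F [-0.2  0.2 -0.8]
turn 0.01 before [-0.06 -0.07  0.01] after [-0.06 -0.07  0.01]
```

```bash
python3 -m jog '[[[0.4,-0.06,-0.07,0,0],[0.4,0,0,0,0],[0.4,0,0,0,0],[0.4,0,0,0,0],[0.4,0,0,0,0],[0.4,0,0,0,0],[0.4,0,0,0,0],[0.4,0,0,0,0]]]'
python3 lid.py .139 t3.png; python3 go.py .4617 -.2064 .128 184.5
python3 - <<'E'
from h import *
D=np.load('pics/t3.png.npz'); im=D['im'][180:290,400:530]; save(cv2.resize(im,None,fx=5,fy=5,interpolation=cv2.INTER_CUBIC),'t3c.png')
im,d,K,T=cam('side'); save(cv2.resize(im[80:220,260:440],None,fx=4,fy=4),'s3c.png')
E
```

```text
time: 7.7
position: [0.4627, -0.206, 0.1288]
tool_rot: [-0.127, 3.139, 0.0]
ft_force: [0.0, 0.4, -1.0]
grip_width: 0.64
px [420 197] [449 243] rect ((0.5440165400505066, -0.19511672854423523), (0.09906862676143646, 0.056605808436870575), 5.158990859985352)
corners [[0.4921000003814697, -0.17139999568462372], [0.49720001220703125, -0.22779999673366547], [0.5958999991416931, -0.21889999508857727], [0.5907999873161316, -0.16249999403953552]]
t 7.75 pos [ 0.4626 -0.206   0.1288] psi -175.4 q7 2.12 q1 -0.44 w 55.7 F [-0.6 -0.1 -1.5]
turn 0.03 before [ 0.02 -0.01  0.02] after [ 0.02 -0.01  0.02]
```

View pics/t3c.png

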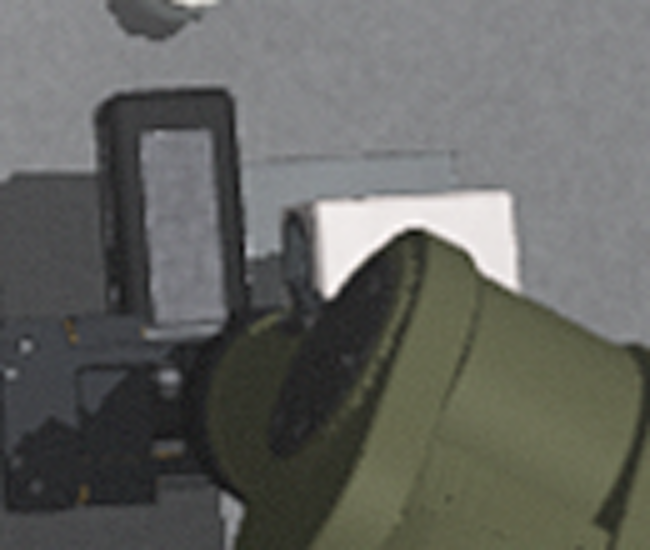

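```bash
python3 -m jog '[[[0.4,0,0.5,0,0],[0.4,0,1,0,0],[0.4,0,1,-0.5,0],[0.4,0,1,-0.5,0],[0.4,0,0.4,0,1],[0.4,0,0,0,1],[0.4,0,0,0,1],[0.4,0,0,0,1],[0.4,0,0,0,1],[0.4,0,0,0,1]]]' && python3 -m jog '[[[0.4,0,0,0,1],[0.4,0,0,0,1],[0.4,0,0,0,1],[0.4,0,0,0,1],[0.4,0,0,0,1],[0.4,0,0,0,1],[0.4,0,0,0,1],[0.4,0,0,0,1],[0.4,0,0,0,1],[0.4,0,0,0,1]]]' && python3 -m jog '[[[0.4,0,0,0,1],[0.4,0,0,0,1],[0.4,0,0,0,1],[0.4,0,0,0,1],[0.4,0,0,0,1],[0.4,0,0,0,1],[0.4,0,0,0,1],[0.4,0,0,0,1],[0.4,0,0,0,1],[0.4,0,0,0,1]]]' && python3 -m jog '[[[0.4,0,0,0,1],[0.4,0,0,0,1],[0.4,0,0,0,1],[0.4,0,0,0,1],[0.4,0,0,0,1],[0.4,0,0,0,1],[0.4,0,0,0,1],[0.4,0,0,0,1],[0.4,0,0,0,1],[0.4,0,0,0,1]]]'
python3 go.py .5733 -.1976 .128 4.5
```

```text
time: 9.05
position: [0.45, -0.0506, 0.1689]
tool_rot: [0.694, 3.064, 0.0]
ft_force: [-1.1, -0.6, -0.3]
grip_width: 0.639
time: 10.3
position: [0.45, -0.0506, 0.1689]
tool_rot: [-1.924, -2.483, -0.0]
ft_force: [0.9, 0.3, -1.4]
grip_width: 0.641
time: 11.55
position: [0.4501, -0.0506, 0.1689]
tool_rot: [-2.793, -1.438, -0.0]
ft_force: [-0.5, -0.0, -2.2]
grip_width: 0.64
time: 12.8
position: [0.4501, -0.0506, 0.1689]
tool_rot: [-3.139, -0.122, -0.001]
ft_force: [-0.7, 0.1, -1.6]
grip_width: 0.635
t 12.8 pos [ 0.4501 -0.0506  0.1689] psi 4.5 q7 -1.47 q1 -0.5 w 55.2 F [-0.7  0.1 -1.6]
turn -0.01 before [2.78 3.9  1.02] after [2.78 3.91 1.02]
```

```bash
python3 -m jog '[[[0.4,0.6,0.2,0,0],[0.4,0.9,0.6,0,0],[0.4,0.9,0.8,0.3,0],[0.4,0.38,1,0.5,0],[0.4,0,0.8,0.22,0],[0.4,0,0.5,0,0],[0.4,0,0,0,0]]]'
python3 go.py .5733 -.1976 .128 4.5
```

```text
time: 13.68
position: [0.573, -0.1991, 0.1278]
tool_rot: [3.138, 0.122, -0.001]
ft_force: [-0.0, 0.6, -1.0]
grip_width: 0.642
t 13.68 pos [ 0.573  -0.1991  0.1278] psi 4.4 q7 -1.02 q1 -0.25 w 55.8 F [-0.   0.6 -1. ]
turn -0.01 before [ 0.01 -0.04 -0.  ] after [ 0.01 -0.04 -0.  ]
```

```bash
python3 -m jog '[[[0.4,0,-0.03,0,0],[0.4,0,0,0,0],[0.4,0,0,0,0],[0.4,0,0,0,0],[0.4,0,0,0,0],[0.4,0,0,0,0],[0.4,0,0,0,0],[0.4,0,0,0,0]]]'
python3 lid.py .139 t4.png; python3 go.py .5733 -.1976 .128 4.5
python3 - <<'E'
from h import *
im,d,K,T=cam('side'); save(cv2.resize(im[80:220,260:440],None,fx=4,fy=4),'s4c.png')
E
```

```text
time: 14.68
position: [0.5734, -0.1958, 0.128]
tool_rot: [-3.139, -0.127, -0.0]
ft_force: [0.4, -0.2, -0.6]
grip_width: 0.637
px [422 222] [439 256] rect ((0.508869469165802, -0.17598669230937958), (0.030048556625843048, 0.07924100011587143), 68.72466278076172)
corners [[0.46650001406669617, -0.17560000717639923], [0.5403000116348267, -0.20440000295639038], [0.5511999726295471, -0.17640000581741333], [0.477400004863739, -0.147599995136261]]
t 14.72 pos [ 0.5734 -0.1958  0.128 ] psi 4.6 q7 -1.02 q1 -0.25 w 55.4 F [-0.3 -0.5 -1.1]
turn 0.03 before [-0.01  0.04  0.  ] after [-0.01  0.04  0.  ]
```

View pics/s4c.png

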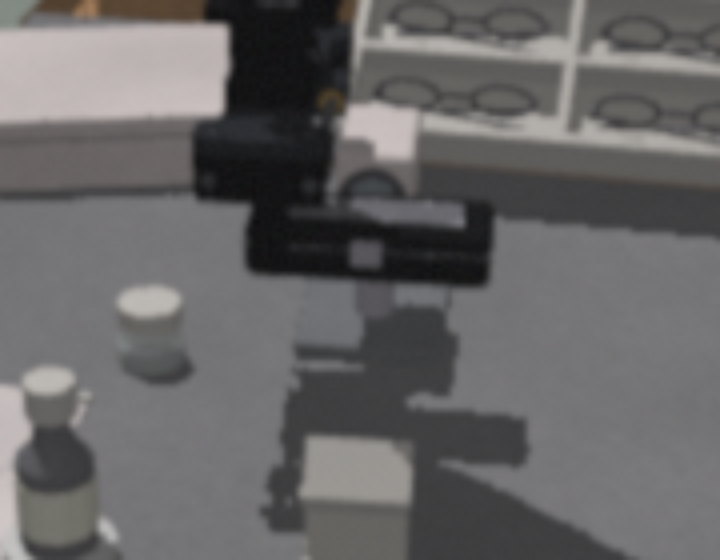

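```bash
python3 -m jog '[[[0.4,0,-0.5,0,0],[0.4,0,-1,-0.3,0],[0.4,-0.2,-1,0,-0.4],[0.4,-0.2,-1,0,0],[0.4,0,-0.9,0,0],[0.4,0,-0.5,0,0],[0.4,0,0,0,0]]]'
python3 go.py .5468 .0044 .099 6.5
```

```text
time: 15.65
position: [0.5382, -0.0005, 0.1401]
tool_rot: [-3.135, -0.188, -0.0]
ft_force: [0.0, 0.5, -0.7]
grip_width: 0.636
t 15.65 pos [ 5.382e-01 -5.000e-04  1.401e-01] psi 6.9 q7 -1.41 q1 -0.57 w 55.3 F [ 0.   0.5 -0.7]
turn 0.07 before [ 0.23 -0.1   1.03] after [ 0.23 -0.1   1.03]
```

```bash
python3 -m jog '[[[0.4,0.23,-0.1,0.3,0],[0.4,0,0,0.5,0],[0.4,0,0,0.2,0],[0.4,0,0,0,0]]]'
python3 go.py .5468 .0044 .098 6.5
```

```text
time: 16.15
position: [0.5466, 0.0017, 0.0991]
tool_rot: [3.136, 0.18, -0.003]
ft_force: [-0.4, -0.7, -0.5]
grip_width: 0.64
t 16.15 pos [0.5466 0.0017 0.0991] psi 6.6 q7 -1.38 q1 -0.55 w 55.7 F [-0.4 -0.7 -0.5]
turn 0.01 before [ 0.01 -0.07  0.03] after [ 0.01 -0.07  0.03]
```

```bash
python3 -m jog '[[[0.4,0,-0.07,0.03,0],[0.4,0,0,0,0],[1,0,0,0,0],[1,0,0.1,-0.1,0],[1,0,0.1,-0.2,0],[1,0,0,-0.5,0],[1,0,0,-1,0],[1,0,0,-1,0],[1,0,0,0,0]]]'
python3 go.py .5468 .0044 .098 6.5
python3 - <<'E'
from h import *
im,d,K,T=cam('top'); C=cloud(d,K,T); np.savez('pics/t5.npz',im=im,d=d,K=K,T=T); save(im,'t5.png')
ax=np.array([.9936,.1132]); pe=np.array([-.1132,.9936])
P=C[200:290,310:400].reshape(-1,3); q=P[:,:2]-[.4935,-.0218]; u=q@ax; w=q@pe
for a in (-.06,-.04,-.02,0,.02):
    for b in np.arange(-.04,.05,.008):
        m=(abs(u-a)<.006)&(abs(w-b)<.003); print(round(np.median(P[m,2])*1e3) if m.any() else None,end=' ')
    print('| u',a)
im,d,K,T=cam('side'); save(cv2.resize(im[130:250,260:440],None,fx=4,fy=4,interpolation=cv2.INTER_CUBIC),'s5c.png')
E
```

```text
time: 17.27
position: [0.55, -0.003, 0.2152]
tool_rot: [-3.135, -0.181, -0.012]
ft_force: [0.7, 0.2, -0.5]
grip_width: 1.001
t 17.27 pos [ 0.55   -0.003   0.2152] psi 6.6 q7 -1.43 q1 -0.58 w 87.1 F [ 0.7  0.2 -0.5]
turn 0.02 before [-0.06 -0.19  2.93] after [-0.06 -0.19  2.93]
None None None None 615 627 631 None None None None None | u -0.06
None None None 603 615 625 631 635 636 636 635 632 | u -0.04
None None None 603 613 621 626 629 631 630 628 624 | u -0.02
None None None 615 614 616 621 624 624 623 621 617 | u 0
None None 615 616 615 614 616 617 618 617 614 616 | u 0.02
```

View pics/s5c.png

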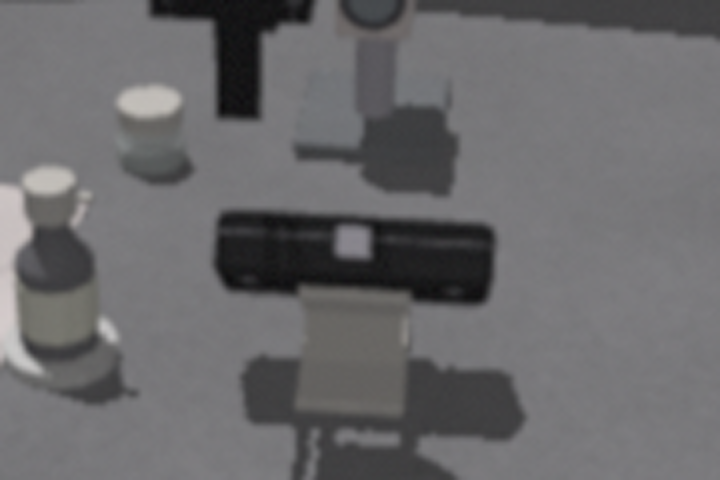

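```bash
python3 -m jog '[[[0,0.6,0,0,0],[0,1,0,0,0],[0,0.9,0.1,0,0],[0,0.2,0.01,0.6,0],[0,0,0,0.7,0],[0,0,0,0,0],[0,0,0,0,0]]]'
python3 go.py .655 .0043 .137 6.5
python3 - <<'E'
from h import *
im,d,K,T=cam('top'); C=cloud(d,K,T); save(im,'t6.png')
ax=np.array([.9936,.1132]); pe=np.array([-.1132,.9936])
P=C[200:290,310:400].reshape(-1,3); q=P[:,:2]-[.4935,-.0218]; u=q@ax; w=q@pe
for a in np.arange(-.08,.09,.02):
    for b in np.arange(-.04,.05,.008):
        m=(abs(u-a)<.006)&(abs(w-b)<.003); print(round(np.median(P[m,2])*1e3) if m.any() else None,end=' ')
    print('| u',a.round(2))
E
```

```text
time: 18.25
position: [0.6547, 0.0055, 0.1589]
tool_rot: [-3.136, -0.182, 0.001]
ft_force: [0.2, -0.2, 0.6]
grip_width: 0.286
t 18.25 pos [0.6547 0.0055 0.1589] psi 6.6 q7 -1.33 q1 -0.49 w 24.9 F [ 0.2 -0.2  0.6]
turn 0.03 before [0.   0.03 0.55] after [0.   0.03 0.55]
-1 -1 1 -1 None None None None None None None None | u -0.08
-1 0 73 83 89 None None None 600 None None None | u -0.06
-1 -1 73 80 None None None 587 602 613 618 622 | u -0.04
5 9 71 None None None None 589 601 609 614 617 | u -0.02
8 10 67 None None None 575 591 600 605 608 612 | u 0.0
6 6 None None None None 577 588 596 600 603 604 | u 0.02
1 None None None None 564 578 586 591 595 596 596 | u 0.04
None None None None None None None None None None None None | u 0.06
None None None None None None None None None None None None | u 0.08
```

```bash
python3 -m jog '[[[0,0,0.03,0.3,0],[0,0,0,0.1,0],[0,0,0,0,0],[0,0,0,0.15,0],[0,0,0,0.1,0],[0,0,0,0.05,0],[0,0,0,0,0],[0,0,0,0,0]]]'; python3 go.py .655 .0043 .131 6.5
```

```text
time: 19.3
position: [0.6559, 0.0045, 0.1315]
tool_rot: [-3.136, -0.182, -0.002]
ft_force: [0.5, -0.2, 5.0]
grip_width: 0.007
t 19.3 pos [0.6559 0.0045 0.1315] psi 6.7 q7 -1.32 q1 -0.48 w 0.6 F [ 0.5 -0.2  5. ]
turn 0.03 before [-0.02  0.    0.01] after [-0.02  0.    0.01]
```

```bash
python3 -m jog '[[[0,0,0,0.03,0],[0,0,0,0.02,0],[0,0,0,0,0],[0,0,0,0,0]]]'; python3 go.py .655 .0043 .131 6.5
```

```text
time: 19.8
position: [0.656, 0.0045, 0.1311]
tool_rot: [-3.136, -0.182, -0.003]
ft_force: [-2.8, -0.2, 13.5]
grip_width: 0.008
t 19.8 pos [0.656  0.0045 0.1311] psi 6.6 q7 -1.32 q1 -0.48 w 0.7 F [-2.8 -0.2 13.5]
turn 0.03 before [-0.03  0.    0.  ] after [-0.03  0.    0.  ]
```

```bash
python3 -m jog '[[[0,0,0,-0.4,0],[0,0,0,-0.8,0],[1,-0.5,0,0,0],[1,-1,0.03,0,0],[1,-1,0,0,0],[1,-0.36,0,0,0],[1,0,0,0,0]]]'; python3 go.py .5425 -.0097 .082 6.5
python3 - <<'E'
from h import *
D=np.load('pics/top0.npz'); im,d,K,T=cam('top'); C=cloud(d,K,T)
u,v=proj([.655,.0043,.118],K,T).astype(int); print('cap z now',np.median(C[v-3:v+4,u-3:u+4,2]).round(4),'was',np.median(cloud(D['d'],K,T)[v-3:v+4,u-3:u+4,2]).round(4))
E
```

```text
time: 20.68
position: [0.5418, -0.0097, 0.1771]
tool_rot: [-3.135, -0.182, -0.001]
ft_force: [0.6, 0.3, 0.5]
grip_width: 0.493
t 20.68 pos [ 0.5418 -0.0097  0.1771] psi 6.7 q7 -1.41 q1 -0.58 w 42.9 F [0.6 0.3 0.5]
turn 0.03 before [0.02 0.   2.38] after [0.02 0.   2.38]
cap z now 0.1177 was 0.1177
```

```bash
python3 -m jog '[[[1,0.02,0,0,0],[1,0,0,0,0],[1,0,0,0,0],[1,0,0,0.8,0],[1,0,0,1,0],[1,0,0,0.58,0],[1,0,0,0,0]]]'; python3 go.py .5425 -.0097 .082 6.5; python3 -m jog '[[[0.4,0,0,0,0],[0.4,0,0,0,0],[0.4,0,0,0,0],[0.4,0,0,0,0],[0.4,0,0,0,0],[0.4,0,0,0,0]]]' 10; python3 go.py .5425 -.0097 .082 6.5
```

```text
time: 21.6
position: [0.5413, -0.01, 0.0799]
tool_rot: [3.135, 0.182, -0.006]
ft_force: [0.0, 0.3, 0.4]
grip_width: 1.001
t 21.6 pos [ 0.5413 -0.01    0.0799] psi 6.6 q7 -1.34 q1 -0.55 w 87.1 F [0.  0.3 0.4]
turn 0.03 before [ 0.03 -0.   -0.05] after [ 0.03 -0.01 -0.05]
time: 22.35
position: [0.5443, -0.0109, 0.0827]
tool_rot: [3.135, 0.181, 0.005]
ft_force: [2.2, -4.1, 3.8]
grip_width: 0.745
t 22.35 pos [ 0.5443 -0.0109  0.0827] psi 6.6 q7 -1.34 q1 -0.55 w 64.8 F [ 2.2 -4.1  3.8]
turn 0.03 before [-0.04 -0.03  0.02] after [-0.04 -0.03  0.02]
```

```bash
python3 -m jog '[[[0.4,0,0,0,0],[0.4,0,0,0,0],[0.4,0,0,0,0],[0.4,0,0,0,0]]]' 20; python3 -m jog '[[[0.4,0,0,0,0],[0.4,0,0,0,0],[0.4,0,0,0,0]]]' 40
```

```text
time: 22.85
position: [0.5443, -0.011, 0.0827]
tool_rot: [3.135, 0.181, 0.005]
ft_force: [2.4, -6.0, 4.6]
grip_width: 0.742
time: 23.22
position: [0.5443, -0.0113, 0.0826]
tool_rot: [3.134, 0.181, 0.005]
ft_force: [3.4, -5.9, 3.6]
grip_width: 0.725
```

```bash
python3 -m jog '[[[0.4,0,0,0,0],[0.4,0,0,0,0],[0.4,0,0,0,0],[0.4,0,0,0,0]]]' 60; python3 -m jog '[[[0.4,0,0,-0.2,0],[0.4,0,0,-0.2,0],[0.4,0,0,0,0],[0.4,0,0,0,0]]]'
```

```text
time: 23.72
position: [0.5444, -0.0113, 0.0826]
tool_rot: [3.134, 0.181, 0.005]
ft_force: [4.0, -4.7, 3.7]
grip_width: 0.718
time: 24.22
position: [0.5424, -0.0094, 0.0974]
tool_rot: [-3.136, -0.183, 0.001]
ft_force: [0.4, 0.1, -0.5]
grip_width: 0.72
```

```bash
python3 -m jog '[[[0.4,0,0,-0.5,0],[0.4,0,0,-0.6,0],[0.4,0,-0.6,0,0],[0.4,0,-1,0,0],[0.4,0,-1,0,0],[0.4,0,-0.5,0,0],[0.4,0,0,0.8,0],[0.4,0,0,0.8,0],[0.4,0,0,0.6,0],[0.4,0,0,0,0]]]'; python3 go.py .528 .114 .035 6.5
python3 - <<'E'
from h import *
im,d,K,T=cam('side'); save(cv2.resize(im[150:290,200:400],None,fx=4,fy=4,interpolation=cv2.INTER_CUBIC),'s7c.png')
E
```

```text
time: 25.48
position: [0.5263, 0.1128, 0.0516]
tool_rot: [3.135, 0.182, -0.008]
ft_force: [-0.5, 0.0, -1.0]
grip_width: 0.713
t 25.48 pos [0.5263 0.1128 0.0516] psi 6.6 q7 -1.58 q1 -0.7 w 62.0 F [-0.5  0.  -1. ]
turn 0.03 before [ 0.05 -0.02  0.41] after [ 0.05 -0.02  0.41]
```

View pics/s7c.png

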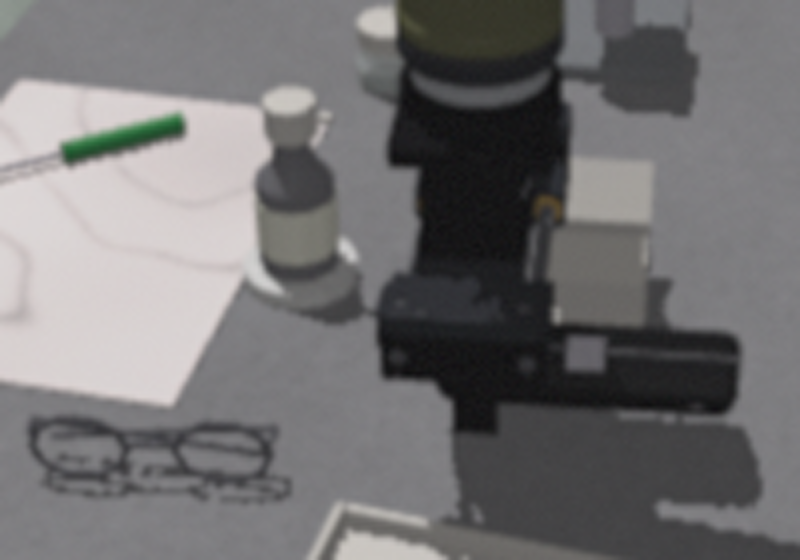

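```bash
python3 -m jog '[[[0.4,0,0,0.15,0],[0.4,0,0,0.15,0],[0.4,0,0,0,0]]]' 20; python3 -m jog '[[[0.4,0,0,0.1,0],[0.4,0,0,0,0]]]';  python3 -m jog '[[[0.4,0,0,0.1,0],[0.4,0,0,0,0]]]'
```

```text
time: 25.9
position: [0.5282, 0.1133, 0.0416]
tool_rot: [-3.136, -0.182, 0.0]
ft_force: [-0.5, -0.8, -1.4]
grip_width: 0.735
time: 26.15
position: [0.5286, 0.1134, 0.0377]
tool_rot: [-3.136, -0.182, -0.0]
ft_force: [0.2, -0.5, -0.8]
grip_width: 0.733
time: 26.4
position: [0.5294, 0.1138, 0.0364]
tool_rot: [-3.135, -0.182, -0.002]
ft_force: [-5.1, -0.8, 18.2]
grip_width: 0.737
```

```bash
python3 -m jog '[[[0.4,0,0,0,0],[0.4,0,0,0,0]]]' 10;  python3 -m jog '[[[0.4,0,0,0.1,0],[0.4,0,0,0,0]]]'; python3 -m jog '[[[0.4,0,0,0.1,0],[0.4,0,0,0,0]]]'
```

```text
time: 26.65
position: [0.5295, 0.114, 0.0361]
tool_rot: [-3.134, -0.182, -0.003]
ft_force: [-4.0, -1.2, 16.0]
grip_width: 0.744
time: 26.9
position: [0.5298, 0.1165, 0.0319]
tool_rot: [-3.132, -0.184, -0.005]
ft_force: [-2.9, 4.9, 11.5]
grip_width: 0.751
time: 27.15
position: [0.5304, 0.1172, 0.0283]
tool_rot: [-3.131, -0.184, -0.007]
ft_force: [-2.0, 5.1, 11.0]
grip_width: 0.756
```

```bash
python3 -m jog '[[[0.85,0,0.15,-0.1,0],[0.85,0,0.15,-0.1,0],[0.85,0,0.15,-0.1,0],[0.85,0,0.15,0,0],[0.85,0,0.08,0,0],[0.85,0,0,0,0]]]' 10; python3 go.py .5304 .09 .040 6.5
python3 - <<'E'
from h import *
im,d,K,T=cam('side'); save(cv2.resize(im[150:290,200:400],None,fx=4,fy=4,interpolation=cv2.INTER_CUBIC),'s8c.png')
C=cloud(d,K,T); u,v=proj([.44,.10,.03],K,T).astype(int); print(u,v)
p=proj([.43,.105,.03],K,T).astype(int)
for v in range(p[1]-20,p[1]+16,3): print(v,C[v,p[0]].round(4))
E
```

```text
time: 27.9
position: [0.5315, 0.0858, 0.0375]
tool_rot: [3.136, 0.181, -0.0]
ft_force: [-0.3, 0.2, 0.4]
grip_width: 0.853
t 27.9 pos [0.5315 0.0858 0.0375] psi 6.6 q7 -1.51 q1 -0.65 w 74.2 F [-0.3  0.2  0.4]
turn 0.02 before [-0.01 -0.11 -0.06] after [-0.02 -0.11 -0.06]
362 248
230 [0.4429 0.003  0.0024]
233 [4.417e-01 1.110e-02 4.000e-04]
236 [0.4325 0.1025 0.064 ]
239 [0.4318 0.1059 0.0593]
242 [0.4308 0.1119 0.0566]
245 [0.4302 0.1143 0.0511]
248 [0.4295 0.1178 0.0464]
251 [0.4285 0.1235 0.0436]
254 [0.4296 0.1074 0.0223]
257 [ 0.4307  0.0897 -0.0008]
260 [0.4292 0.1015 0.0014]
263 [0.4279 0.1116 0.0023]
```

View pics/s8c.png

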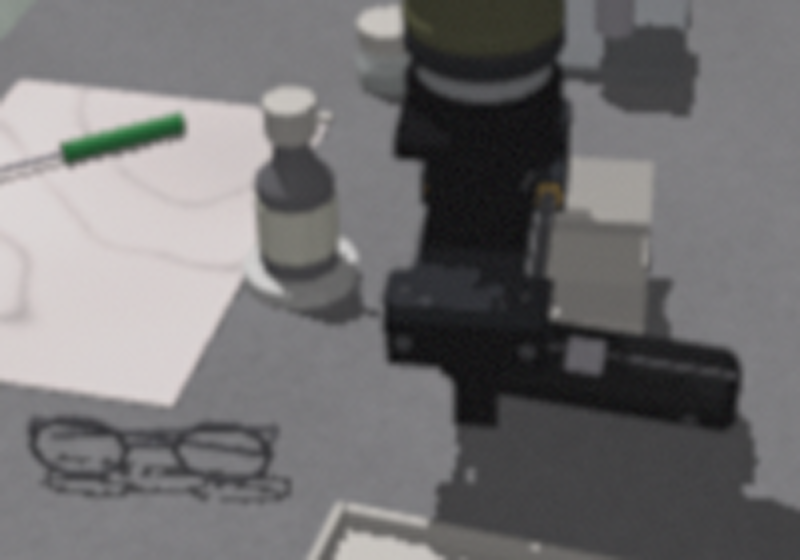

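```bash
python3 -m jog '[[[0.85,0,0.03,-0.12,0],[0.85,0,0.08,-0.15,0],[0.85,0,0.09,-0.15,0],[0.85,0,0.09,-0.15,0],[0.85,0,0.09,-0.12,0],[0.85,0,0.05,0,0],[0.85,0,0,0,0]]]'; python3 go.py .5304 .09 .040 6.5
cat > pt.py <<'E'
from h import *
im,d,K,T=cam('side'); C=cloud(d,K,T); save(im,'last_side.png')
for x in (.43,.46):
    p=proj([x,.09,.03],K,T).astype(int); print([tuple((C[v,p[0]]*1e3).round().astype(int).tolist()) for v in range(p[1]-24,p[1]+16,3)])
E
python3 pt.py
```

```text
time: 28.82
position: [0.5334, 0.069, 0.0652]
tool_rot: [-3.136, -0.182, 0.0]
ft_force: [-0.3, -0.4, -0.4]
grip_width: 0.846
t 28.82 pos [0.5334 0.069  0.0652] psi 6.6 q7 -1.5 q1 -0.64 w 73.6 F [-0.3 -0.4 -0.4]
turn 0.03 before [-0.02 -0.53  0.63] after [-0.02 -0.53  0.63]
[(446, -34, 0), (437, 49, 53), (435, 63, 57), (434, 71, 55), (433, 81, 55), (432, 85, 50), (432, 87, 45), (431, 85, 36), (431, 85, 27), (430, 86, 20), (430, 83, 10), (430, 83, 2), (429, 92, 1), (427, 102, 2)]
[(478, -20, 10), (469, 50, 55), (467, 62, 56), (465, 74, 57), (464, 81, 55), (463, 86, 51), (462, 85, 43), (462, 86, 36), (461, 89, 30), (462, 85, 19), (461, 87, 13), (461, 83, 2), (460, 92, 1), (459, 99, -1)]
```

```bash
cat > up.py <<'E'
from h import *
im,d,K,T=cam('side'); C=cloud(d,K,T)
u,v=proj([.47,.087,.03],K,T).astype(int); P=C[v-45:v+45,u-90:u+110].reshape(-1,3)
F=P[(P[:,2]>.015)&(P[:,2]<.045)&(P[:,1]>.06)&(P[:,1]<.11)&(P[:,0]<.5)]
k=np.polyfit(F[:,0],F[:,1],1); print('base plane yaw deg',np.degrees(np.arctan(k[0])).round(1),'y at .47',np.polyval(k,.47).round(4),'n',len(F),'x',np.percentile(F[:,0],[0,1,3]).round(4))
G=P[(P[:,2]>.05)&(P[:,2]<.062)&(P[:,1]>.03)&(P[:,1]<.11)&(P[:,0]<.52)]; print('top x',np.percentile(G[:,0],[0,1,3]).round(4),'y',np.percentile(G[:,1],[2,98]).round(4),'z',np.median(G[:,2]).round(4))
b=((im.max(-1)<60)); ys,xs=np.where(b[v-45:v+45,u-20:u+110]); print('dark px right end',xs.max()+u-20)
r=xs.max()+u-20; c=np.median(ys[xs==xs.max()])+v-45; print('right end at mid height',ray((r,c),K,T,.03))
E
python3 up.py
```

```text
base plane yaw deg -0.5 y at .47 0.0849 n 573 x [0.3959 0.3968 0.3984]
top x [0.3961 0.3979 0.4001] y [0.0514 0.0868] z 0.056
dark px right end 385
right end at mid height [0.39928914 0.05776291 0.03      ]
```

```bash
python3 -m jog '[[[0.85,0,0,0,1],[0.85,0,0,0,0.42],[0.85,-0.13,0.07,0.3,0],[0.85,0,0,0.48,0],[0.85,0,0,0,0],[0.3,0,0,0,0],[0.3,0,0,0,0],[0.3,0,0,0,0],[0.3,0,0,0,0],[0.3,0,0,0,0]]]' 45; python3 go.py .528 .066 .034 -0.5; python3 up.py
```

```text
time: 30.18
position: [0.5286, 0.0664, 0.0343]
tool_rot: [-3.141, 0.012, -0.001]
ft_force: [-0.8, -0.2, 0.8]
grip_width: 0.433
t 30.18 pos [0.5286 0.0664 0.0343] psi -0.5 q7 -1.59 q1 -0.64 w 37.7 F [-0.8 -0.2  0.8]
turn 0.01 before [-0.01  0.01  0.01] after [-0.01  0.01  0.01]
base plane yaw deg 1.0 y at .47 0.0865 n 598 x [0.3956 0.3961 0.3976]
top x [0.3961 0.3977 0.3999] y [0.0532 0.0872] z 0.0561
dark px right end 386
right end at mid height [0.39884961 0.04216912 0.03      ]
```

```bash
python3 -m jog '[[[0.3,0,0,-0.4,0],[0.3,0,0,-0.8,0],[0.3,0,0,-1,0],[0.3,0,0,-0.7,-1],[0.3,0.2,0.6,0,0],[0.3,0.4,0.9,0,0],[0.3,0,1,0,0],[0.3,0,1,0,0],[0.3,0,1,0,0],[0.3,0,0.8,0,0]]]' && python3 -m jog '[[[0.3,0,0.6,0.3,0],[0.3,0,0.4,0.3,0],[0.3,0,0,0,0],[0.3,0,0,0,0]]]'; python3 go.py .5746 -.2067 .1263 4.5
```

```text
time: 31.48
position: [0.569, -0.1449, 0.1511]
tool_rot: [3.139, 0.123, 0.001]
ft_force: [0.1, 0.4, -1.5]
grip_width: 0.432
time: 31.98
position: [0.5726, -0.1819, 0.1268]
tool_rot: [-3.138, -0.126, -0.001]
ft_force: [-0.2, -0.8, 0.3]
grip_width: 0.438
t 31.98 pos [ 0.5726 -0.1819  0.1268] psi 4.6 q7 -1.04 q1 -0.3 w 38.1 F [-0.2 -0.8  0.3]
turn 0.02 before [-0.    0.62  0.01] after [0.   0.62 0.01]
```

```bash
python3 -m jog '[[[0.3,0,0.3,0,0],[0.3,0,0.3,0.01,0],[0.3,0,0,0,0],[0.3,0,0,0,0],[0.3,0,0,0,0],[0.3,0,0,0,0],[0.3,0,0,0,0],[0.3,0,0,0,0],[0.3,0,0,0,0],[0.3,0,0,0,0]]]'; python3 go.py .5746 -.2067 .1263 4.5
cat > chk.py <<'E'
from h import *
import sys
im,d,K,T=cam('side'); C=cloud(d,K,T); save(im,sys.argv[1])
u,v=proj([.518,-.19,.12],K,T).astype(int); P=C[v-40:v+45,u-60:u+70].reshape(-1,3)
F=P[(P[:,2]>.10)&(P[:,2]<.143)&(P[:,1]>-.215)&(P[:,1]<-.15)&(P[:,0]<.6)&(P[:,0]>.42)]
G=F[(F[:,0]<.54) if sys.argv[2]=='-' else (F[:,0]>.5)]
A=np.c_[G[:,0],G[:,2],np.ones(len(G))]; k=np.linalg.lstsq(A,G[:,1],rcond=None)[0]
print('face y=ax+bz+c; yaw',np.degrees(np.arctan(k[0])).round(1),'tilt',np.degrees(np.arctan(k[1])).round(1),'y at (.518,.12)',(k@[.518,.12,1]).round(4),'x range',np.percentile(F[:,0],[1,99]).round(4))
E
python3 chk.py s9.png -
```

```text
time: 33.22
position: [0.5741, -0.2068, 0.1257]
tool_rot: [-3.139, -0.125, -0.0]
ft_force: [0.1, 0.7, -1.6]
grip_width: 0.435
t 33.23 pos [ 0.5741 -0.2068  0.1257] psi 4.5 q7 -0.99 q1 -0.26 w 37.8 F [ 0.1  0.7 -1.6]
turn 0.01 before [ 0.01 -0.   -0.02] after [ 0.01 -0.   -0.02]
face y=ax+bz+c; yaw 5.1 tilt 0.1 y at (.518,.12) -0.1914 x range [0.4425 0.5872]
```

```bash
python3 -m jog '[[[0.3,0,-0.6,0,0],[0.3,-0.3,-1,0,0],[0.3,-0.8,-1,-0.5,0],[0.3,-0.8,-1,-0.6,0],[0.3,-0.26,-0.5,0,-1],[0.3,0,0,0,-1],[0.3,0,0,0,-1],[0.3,0,0,0,-1],[0.3,0,0,0,-1],[0.3,0,0,0,-1]]]' && python3 -m jog '[[[0.3,0,0,0,-1],[0.3,0,0,0,-1],[0.3,0,0,0,-1],[0.3,0,0,0,-1],[0.3,0,0,0,-1],[0.3,0,0,0,-1],[0.3,0,0,0,-1],[0.3,0,0,0,-1],[0.3,0,0,0,-1],[0.3,0,0,0,-1]]]' && python3 -m jog '[[[0.3,0,0,0,-1],[0.3,0,0,0,-1],[0.3,0,0,0,-1],[0.3,0,0,0,-1],[0.3,0,0,0,-1],[0.3,0,0,0,-1],[0.3,0,0,0,-1],[0.3,0,0,0,-1],[0.3,0,0,0,-1],[0.3,0,0,0,-1]]]' && python3 -m jog '[[[0.3,0,0,0,-1],[0.3,0,0,0,-1],[0.3,0,0,0,-1],[0.3,0,0,0,-1],[0.3,0,0,0,-1],[0.3,0,0,0,-1],[0.3,0,0,0,-1],[0.3,0,0,0,-1],[0.3,0,0,0,-1],[0.3,0,0,0,-1]]]'
python3 go.py .4618 -.2155 .1263 184.5
```

```text
time: 34.52
position: [0.475, -0.0503, 0.1698]
tool_rot: [-2.999, -0.936, -0.001]
ft_force: [0.5, 0.2, -0.9]
grip_width: 0.434
time: 35.78
position: [0.4749, -0.0503, 0.1697]
tool_rot: [-2.322, -2.116, -0.001]
ft_force: [0.2, -0.2, -1.6]
grip_width: 0.439
time: 37.02
position: [0.4749, -0.0503, 0.1697]
tool_rot: [-1.21, -2.899, -0.0]
ft_force: [-1.0, 0.4, -1.1]
grip_width: 0.436
time: 38.28
position: [0.4748, -0.0503, 0.1697]
tool_rot: [0.129, -3.139, -0.0]
ft_force: [-0.3, -1.0, -0.7]
grip_width: 0.436
t 38.27 pos [ 0.4748 -0.0503  0.1697] psi -175.3 q7 1.7 q1 -0.62 w 38.0 F [-0.3 -1.  -0.7]
turn 0.04 before [ 0.66 -4.09  1.08] after [ 0.65 -4.09  1.08]
```

```bash
python3 -m jog '[[[0.3,0.2,-0.5,0.2,0],[0.3,0.3,-0.9,0.4,0],[0.3,0.15,-0.9,0.4,0],[0.3,0,-0.7,0.08,0],[0.3,0,-0.5,0,0],[0.3,0,-0.35,0,0],[0.3,0,-0.24,0,0],[0.3,0,0,0,0]]]';python3 go.py .4618 -.2155 .1263 184.5
```

```text
time: 39.28
position: [0.4619, -0.2159, 0.1265]
tool_rot: [0.123, -3.139, 0.0]
ft_force: [0.5, 0.5, -1.4]
grip_width: 0.436
t 39.27 pos [ 0.4619 -0.2159  0.1265] psi -175.5 q7 2.15 q1 -0.41 w 37.9 F [ 0.5  0.5 -1.4]
turn -0.01 before [0.   0.01 0.  ] after [0.   0.01 0.  ]
```

```bash
python3 -m jog '[[[0.3,0,0,0,0],[0.3,0,0,0,0],[0.3,0,0,0,0],[0.3,0,0,0,0],[0.3,0,0,0,0],[0.3,0,0,0,0],[0.3,0,0,0,0],[0.3,0,0,0,0]]]'; python3 chk.py s10.png +; python3 go.py .4618 -.2155 .1263 184.5
```

```text
time: 40.28
position: [0.4621, -0.2153, 0.1264]
tool_rot: [-0.125, 3.139, 0.0]
ft_force: [-0.2, -0.6, -1.9]
grip_width: 0.436
face y=ax+bz+c; yaw 3.9 tilt -0.3 y at (.518,.12) -0.1912 x range [0.4402 0.5873]
t 40.33 pos [ 0.462  -0.2153  0.1264] psi -175.5 q7 2.15 q1 -0.41 w 37.4 F [-0.5  0.7 -1.7]
turn 0.01 before [ 0.01 -0.    0.  ] after [ 0.01 -0.    0.  ]
```

```bash
python3 -m jog '[[[0.3,0,0.5,0,0],[0.3,0,1,0,0],[0.3,0,1,-0.3,0],[0.3,0,1,-0.4,0],[0.3,0,1,0,0],[0.3,0,1,0,0],[0.3,0,1,0,0],[0.3,0,1,0,0],[0.3,0,1,0,0],[0.3,0,1,0,0]]]' && python3 -m jog '[[[0.3,0,1,0,0],[0.3,0,1,0,1],[0.3,0,1,0,0.6],[0.3,0,0.8,0,0],[0.3,0,0,0,0]]]'; python3 go.py .4125 .3426 .0405 176.4
```

```text
time: 41.58
position: [0.4318, 0.1648, 0.1546]
tool_rot: [-0.124, 3.139, 0.001]
ft_force: [0.5, -0.4, -1.0]
grip_width: 0.432
time: 42.2
position: [0.427, 0.3181, 0.1542]
tool_rot: [-0.088, -3.14, -0.001]
ft_force: [1.1, -0.4, -0.9]
grip_width: 0.431
t 42.2 pos [0.427  0.3181 0.1542] psi 176.8 q7 0.87 q1 -0.98 w 37.5 F [ 1.1 -0.4 -0.9]
turn 0.08 before [0.4  0.59 2.84] after [0.4  0.59 2.84]
```

```bash
python3 -m jog '[[[0.3,0.4,0.59,0.6,0.08],[0.3,0,0,0.9,0],[0.3,0,0,0.9,0],[0.3,0,0,0.4,0],[0.3,0,0,0,0],[0.3,0,0,0.05,0],[0.3,0,0,0,0]]]'; python3 go.py .4125 .3426 .0393 176.4
```

```text
time: 43.08
position: [0.4138, 0.3402, 0.0415]
tool_rot: [0.106, 3.139, 0.002]
ft_force: [-1.0, 0.2, -1.0]
grip_width: 0.437
t 43.08 pos [0.4138 0.3402 0.0415] psi 176.1 q7 0.85 q1 -1.0 w 38.0 F [-1.   0.2 -1. ]
turn -0.05 before [0.04 0.06 0.06] after [0.04 0.06 0.06]
```

```bash
python3 -m jog '[[[0.3,0,0,0.05,0],[0.3,0,0,0,0],[0.6,0,0,0,0],[1,0,0,0,0],[1,0,0,0,0],[1,0,0,0,0],[1,-0.5,0,-0.3,0],[1,-0.6,0,-0.25,0],[1,-0.3,0,0,0],[1,0,0,0,0]]]'; python3 go.py .4685 .339 .062 176.4
cat > tr.py <<'E'
from h import *
im,d,K,T=cam('side'); C=cloud(d,K,T); save(im,'tray_side.png')
for x in (.42,.45,.50):
    p=proj([x,.34,.03],K,T).astype(int); print([tuple((C[v,p[0]]*1e3).round().astype(int).tolist()) for v in range(p[1]-32,p[1]+40,5)])
E
python3 tr.py
```

```text
time: 44.32
position: [0.4694, 0.3354, 0.06]
tool_rot: [-0.108, -3.139, 0.001]
ft_force: [0.4, -0.8, -0.4]
grip_width: 0.997
t 44.33 pos [0.4694 0.3354 0.06  ] psi 176.1 q7 0.93 q1 -0.93 w 86.7 F [ 0.4 -0.8 -0.4]
turn -0.07 before [ 0.03  0.09 -0.05] after [ 0.03  0.09 -0.05]
[(434, 248, 5), (432, 261, 6), (431, 272, 6), (423, 333, 63), (421, 341, 61), (420, 351, 62), (419, 357, 57), (418, 360, 50), (417, 360, 38), (417, 361, 27), (417, 358, 11), (416, 364, 7), (414, 373, 6), (412, 387, 14), (412, 388, 3)]
[(445, 382, 150), (466, 263, 8), (444, 386, 134), (439, 412, 153), (438, 420, 153), (436, 427, 151), (436, 427, 142), (436, 425, 129), (436, 425, 118), (448, 358, 22), (448, 354, 5), (446, 365, 7), (443, 382, 17), (442, 385, 9), (442, 388, 0)]
[(489, 379, 149), (522, 259, 6), (483, 402, 154), (481, 412, 155), (479, 420, 155), (476, 429, 155), (476, 431, 148), (479, 422, 126), (479, 422, 117), (499, 352, 15), (498, 356, 7), (496, 362, 3), (491, 382, 18), (492, 381, 3), (490, 387, 0)]
```

```bash
python3 -m jog '[[[1,0,-0.2,0,0],[1,0,-0.28,0,0],[1,0,-0.4,-0.26,0],[1,0,-0.4,-0.26,0],[1,0,-0.4,-0.2,0],[1,0,0,0,0],[1,0,0,0,0]]]'; python3 go.py .4685 .339 .062 176.4;python3 tr.py
```

```text
time: 45.25
position: [0.4646, 0.2693, 0.0894]
tool_rot: [0.105, 3.14, 0.001]
ft_force: [0.4, 0.8, -0.0]
grip_width: 1.004
t 45.25 pos [0.4646 0.2693 0.0894] psi 176.2 q7 1.0 q1 -0.89 w 87.3 F [ 0.4  0.8 -0. ]
turn -0.05 before [0.02 1.75 0.68] after [0.01 1.75 0.68]
[(430, 282, 42), (428, 295, 44), (427, 304, 42), (425, 315, 43), (424, 318, 34), (424, 319, 23), (424, 314, 4), (422, 324, 5), (420, 334, 4), (419, 344, 6), (417, 354, 5), (416, 363, 5), (414, 373, 6), (412, 388, 14), (412, 388, 2)]
[(455, 324, 87), (456, 323, 74), (458, 305, 43), (457, 314, 41), (456, 316, 31), (456, 316, 18), (456, 316, 6), (454, 325, 4), (452, 336, 7), (450, 344, 3), (448, 355, 5), (446, 365, 6), (443, 382, 17), (442, 384, 8), (442, 388, 0)]
[(516, 282, 43), (513, 293, 44), (510, 305, 44), (508, 312, 40), (508, 313, 30), (509, 313, 16), (508, 314, 5), (505, 326, 7), (504, 333, 4), (500, 346, 7), (498, 354, 6), (496, 363, 4), (491, 381, 17), (491, 382, 5), (490, 388, 1)]
```

```bash
python3 -m jog '[[[1,0,0,-0.8,0],[1,0,0,-1,0],[1,0.6,0,-1,0],[1,1,0.5,-0.5,0],[1,1,1,0,0],[1,0.5,1,0,0],[1,0,1,0,0],[1,0,1,0,0],[1,0,0,0,0],[1,0,0,0,0]]]'
python3 - <<'E'
from h import *
im,d,K,T=cam('top'); im2,_,_,_=cam('side'); C=cloud(d,K,T)
save(np.vstack([im[120:320,120:540],im2[90:400,180:600]]),'final.png')
D=np.load('pics/top0.npz'); C0=cloud(D['d'],D['K'],D['T']); g=im.astype(int)
m=((C[...,2]>.034)&(C[...,2]<.05)&(C[...,1]>.2)&(C[...,1]<.38)&(C[...,0]>.35)&(C[...,0]<.59)).astype(np.uint8)
cs,_=cv2.findContours(m,0,1); c=max(cs,key=cv2.contourArea).reshape(-1,2); print('case',cv2.minAreaRect(np.array([ray(p,K,T,.043)[:2] for p in c],np.float32)))
for n,(a,b,e,f) in dict(spectacles=(255,130,285,200),jar=(420,155,455,190),cap=(325,155,360,190),reader=(440,205,510,260),cradle=(325,225,378,268)).items():
    print(n,'mean abs pixel change',np.abs(g[b:f,a:e]-D['im'][b:f,a:e].astype(int)).mean().round(2))
print(get_state()['position'])
E
```

```text
time: 46.55
position: [0.3528, 0.4563, 0.2205]
tool_rot: [-0.105, -3.139, 0.003]
ft_force: [0.8, -0.7, -0.9]
grip_width: 1.003
case ((0.46508046984672546, 0.28704318404197693), (0.05680885538458824, 0.14889168739318848), 86.2811279296875)
spectacles mean abs pixel change 2.16
jar mean abs pixel change 2.12
cap mean abs pixel change 2.13
reader mean abs pixel change 2.13
cradle mean abs pixel change 2.24
[0.35334874 0.45573954 0.22114477]
```

View pics/final.png

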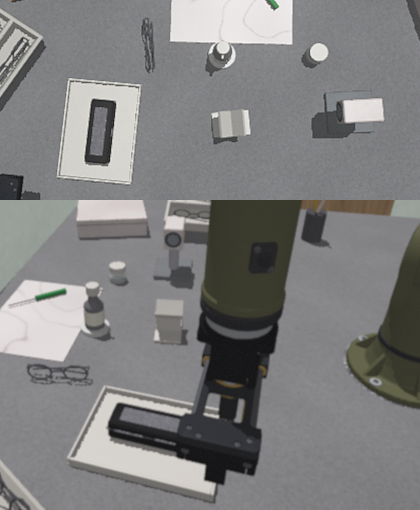

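The top view at about (100,130) shows the case flat in the tray, with its grey lid inlay up. The spectacles, jar, bottle, reader and cradle look as they did at the start, and the gripper is clear of everything.

```bash
python3 -c "
from bench import job; print(job.close_job())"
```

```text
the job is handed in; nothing more can be done
None
```

The job is done and handed in at about 46.7 s of the 72 s allowed; handing in gives no verdict.

- **First grip:** I held the case by one end across its 56 mm width. I showed the clasp edge, then the hinge edge, for about 1 s each. The first was at the focus to within about 2 mm. For the hinge, the tool position and a picture agreed; the top-view measurement there was blocked by the arm.
- **Cradle and cap:** The case rolled into the V when released, and the depth profile matched a 45° seat. I pressed the cap until it bottomed at 13.5 N. It came back to 117.7 mm, the same as before.
- **Second grip:** Squeezing the case in the cradle jammed it on its corners at about 65 mm. I lifted it out, stood it on its hinge edge on the bare bench beside the cradle, and gripped it by lid and base at 38 mm. On the bench it was let go and pushed along a few centimetres before this grip, which the task did not ask for.
- **Lid and base:** I showed each for about 1 s. The face was measured at about 1 mm from where it should be, and upright.
- **Return to the tray:** I set the case on edge, let go, and tipped it over with a finger, so it fell the last part rather than being laid down. It lies flat, lid up, at (0.465, 0.287), top 43 mm above the bench, about 13 mm from where it started.

In the last top view, the spectacles, jar, bottle, reader and cradle changed only at image-noise level, and the gripper was clear.

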